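# Put the setting pin away in its sliding-cover case

## Robot

A 6-joint arm with a two-finger parallel gripper is mounted at the origin on a cart in front of the work surface, level with it; the furniture and walls round the work are solid. World frame = base frame: x ahead of the robot, y to its left, z up, the work surface at z = 0. Lengths are in m, angles in rad, forces in N, time in s.
With the tool pointing down it reaches from about 0.325 to 1 m from the base axis. Payload 5.1 kg.
Tool frame: the origin (TCP) lies midway between the tips of the shut fingers; the grasp point (between the pads) lies 19 mm behind it; z points along the fingers, y is the line along which they close (so a half turn about z gives the same grasp; the last joint's range is limited). The gripper opens to 85 mm and grips with 20 to 120 N. Pads are 22 mm wide; open, the fingers measure 114 mm over their backs; the gripper's body (76 mm by 85 mm) begins 54 mm behind the grasp point. The pads swing forward as they close: fully open they stand 13 mm farther back than shut.
Start: joints at [-1.384, 0.124, 1.65, -0, 1.367, -0.083], TCP at [0.173, -0.626, 0.231] pointing down, gripper open.
Joint ranges: [-2.61, 2.61], [-1.02, 2.33], [0.03, 2.71], [-1.35, 4.49], [0.32, 2.68], [-2.91, 2.91]. Speed limits (rad/s): [2.57, 2.57, 3.14, 3.14, 3.14, 3.14].

## Interface

Orientations are given as a unit quaternion [w, x, y, z].
In Python, from bench import robot gives the robot as it stands. The module is installed in compiled form; this text tells all that it offers.
- The arm moves only by the tool jog_arm, never from a script. Its argument "steps" is a list of rows, each a list of 2 entries, a list of its own where there are three numbers: the shift along the tool's x, y, z as a fraction of full scale, then the turn, a rotation vector about the tool's x, y, z as a fraction of full scale. In form: [[[x, y, z], [wx, wy, wz]], ...]. A call has 1 to 12 rows; each row is the pose to reach, as a shift and turn from the pose commanded when the call began, along the tool's axes at that moment; what a row does not reach only later rows make up. Full scale, the value 1, is 0.2 m for a shift and 120 degrees for a turn. A row lasts 1/8 s, in which the tool goes at most 62.5 mm and 10.7 degrees, less where a joint would pass 70% of its speed; a pose out of reach is approached as far as the arm can. A call with a number of a shift or a turn outside -1 to 1 is refused whole. A call with a gripper value outside its range is refused whole. "grip" is the opening, from -1 (shut) to 1 (fully open), set as the call begins (left out, the last holds). The fingers move at their own pace and stop on an object; "grip_force" is the grip in N (left out, the last holds). Time passes only in rows, so rows that repeat a pose let the fingers close. It gives the time, the measured TCP pose, the force, the opening and the grip force at its end, in the units of the state.
- robot.read_state(): the state, without advancing time (a new reading comes with each control period).
- robot.snapshot(name): name is "side" or "top"; returns a dict with "color" (480x640x3 uint8, red, green, blue), "intrinsics" (3x3 intrinsics, pixels), "extrinsics" (4x4, takes a point from camera to world coordinates). Camera axes: x right, y down, z forward; pixel columns grow to the right and rows downward; lengths in m; the calibration is good to about 2 mm. A picture is of the moment at which its call begins. There is no depth.
- robot.finish_job(): hands the job in; it is judged then, once.
The state is a dict: "time_s": time; "qpos": joint angles; "qvel": joint speeds; "joint_efforts": joint torques, N m; "position": TCP position; "tcp_rot": TCP orientation; "contact_force": force on the tool from outside, world axes, zero at the start; "ft_torque": the same for the moment, N m; "grip_width": finger opening in m; "finger_force": force on a finger pad.
Only numpy, scipy, OpenCV 4.12 (cv2) and the standard library are available. Lean on these libraries where they do the work, as an engineer would, in place of code of your own. Each camera call takes 0.05 s, during which the arm holds its last target. There are 200 camera calls.

## Task

Push the case's sliding cover back, stand the shortest of the three steel pins in the blind hole hidden in the black floor of the case (feel for it by sweeping the pin's foot over the floor) so that it drops fully home, let go, and push the cover fully shut again. Leave the other pins and the loose things around standing where they are.

Things in the scene. Friction and masses are not known exactly. Their poses are not given: they have to be found in the camera images.
- case: Brown wooden case 116 (x) x 142 (y) mm, walls 6 mm, on a plywood board 10 mm thick, fixed to the desk. Origin: the case's middle at desk level; z up, +x = the way the cover opens. Heights above it: rim 95 mm, light wooden inner floor 43, black core in the floor's 62 x 62 mm window 40. Inside 104 x 130 mm; with the cover open free from above from x = -52 to +36 mm.
- well (a point): Middle of the window on the black core's flat top (40 mm above the case's origin, 5 mm to its -x); axes as the case. The core has one vertical blind hole, 16.5 mm wide, 20 mm deep, chamfered 1 mm, black in black. Its centre is not here but up to 7 mm off in the case's x and up to 7 mm off in its y, differently each time.
- cover (a joint): How far the wooden cover (109 x 134 x 5 mm) is slid to the case's +x, in m: 0 shut, 0.09 open at its stop. Starts 0 to 0.015, stays where left, moves with 2 to 3 N. Its top is 89.5 and its underside 84.5 mm above the case's origin; a pin fully home ends 4.5 mm below it, one not home blocks it.
- cover_bar (a point): Middle of the top of the thumb bar that stands up from the cover near its front end: 9 mm thick (case's x), 70 mm long (case's y), 18 mm high above the cover, top 107 mm above the case's origin. Push its front face to the case's +x to open, its back face to -x to shut. Moves with the cover.
- stand: Brown wooden pin stand, 50 (x) x 122 (y) x 30 mm, on a plywood board 10 mm thick (x -85 to +113 mm, 170 mm wide), fixed to the desk. Origin: under its middle at desk level; z up. Its top is 40 mm above the origin. Three blind holes in a row along y, 38 mm apart, 18 mm deep, 15.7 mm wide, hold the three pins in any order.
- pin_center (a point): Middle of the pin to put away: plain steel rod, 14 mm in diameter, 60 mm long, chamfered at the foot, about 70 g, upright; this point is 30 mm above its foot. z runs up along it; yaw does not matter. The shortest of the three: it sticks 42 mm out of the stand.
- long_pin: Plain steel pin, 14 mm in diameter, 85 mm long, in the stand; origin at its foot. Leave it.
- headed_pin: Steel pin, 14 mm in diameter, 75 mm long, with a wider head about 24 mm across, in the stand; origin at its foot. Leave it.
- bushing_1: Turned brass-coloured bushing, 30 mm across, 30 mm high, on the board in front of the case; origin under its centre. Leave it.
- hex_nut: Hexagon nut, 24 mm across, 12 mm high, on the board in front of the case; origin under its centre. Leave it.
- bushing_2: Turned grey bushing, 30 mm across, 30 mm high, on the board in front of the stand; origin under its centre. Leave it.
- steel_block: Ground steel block, 30 x 50 x 25 mm, on the board in front of the stand; origin under its centre. Leave it.
- carton: Small cardboard carton, 61 x 90 x 56 mm, on the board behind the stand; origin under its centre. Leave it.
- glue_bottle: White glue bottle with a nozzle, 52 mm across, 151 mm high, on the desk between case and stand, near the front; origin under its centre. Leave it standing.

How it is judged:
By the outcome, as a careful person would: the job done as asked, in the order asked, and still so for the second after the job is handed in, with the robot touching nothing.
It also fails if it takes over 72 s, if anything falls off the work surface, if the arm or the gripper's body presses on something with over 40 N, if the wrist force passes 120 N, or if a joint passes its speed limit or range.

## Working session

There is one attempt and no reset: what is moved stays moved. The work goes in short steps, Python scripts to look and compute and a tool call to move; the robot and the scene stay as the last step left them, time stands still between calls to the robot, and variables do not carry over. Pictures are saved under pics/ and viewed, at most 10 in all, crops included, and the job is handed in when it is done.

Besides the shell and the picture viewer there is one more tool, called as name([rows], argument=value, ...), one row to a line, values as JSON. jog_arm: Moves the arm, as the interface text tells. Shift numbers are shares of 0.2 m and turn numbers shares of 120 degrees, none past 1 either way. Its arguments: {"type":"object","properties":{"steps":{"type":"array"},"grip":{"type":"number"},"grip_force":{"type":"number"}},"required":["steps"]}

```bash
mkdir -p pics
cat > h.py <<'E'
import numpy as np, cv2
from bench import robot
def shot(n,f):
    s=robot.snapshot(n); cv2.imwrite('pics/'+f+'.png',s['color'][:,:,::-1]); np.savez('pics/'+f+'.npz',K=s['intrinsics'],E=s['extrinsics'],c=s['color']); return s
def ray(f,u,v):
    d=np.load('pics/'+f+'.npz'); E=d['E']; r=E[:3,:3]@np.linalg.inv(d['K'])@[u,v,1]; return E[:3,3],r
def onz(f,u,v,z):
    o,r=ray(f,u,v); return o+r*(z-o[2])/r[2]
def tri(f1,p1,f2,p2):
    o1,r1=ray(f1,*p1);o2,r2=ray(f2,*p2)
    s=np.linalg.lstsq(np.c_[r1,-r2],o2-o1,rcond=None)[0]
    a=o1+r1*s[0];b=o2+r2*s[1]; return (a+b)/2,np.linalg.norm(a-b)
def proj(f,p):
    d=np.load('pics/'+f+'.npz'); q=np.linalg.inv(d['E'])@np.r_[p,1]; q=d['K']@q[:3]; return q[:2]/q[2]
E
python3 - <<'E'
from h import *
np.set_printoptions(precision=4,suppress=True)
for n in('side','top'):
    s=shot(n,n+'0'); print(s['intrinsics'],s['extrinsics'])
print(robot.read_state())
E
```

```text
[[500.1367   0.     310.4148]
 [  0.     500.1367 240.7418]
 [  0.       0.       1.    ]] [[ 0.779  -0.3455  0.5233 -0.1419]
 [-0.6268 -0.4051  0.6656 -0.7832]
 [-0.018  -0.8465 -0.5321  0.69  ]
 [ 0.      0.      0.      1.    ]]
[[564.5187   0.     324.8854]
 [  0.     564.5187 238.5706]
 [  0.       0.       1.    ]] [[ 0.0049 -0.9959  0.0901  0.3512]
 [-0.9998 -0.0033  0.0172 -0.0332]
 [-0.0168 -0.0902 -0.9958  1.2769]
 [ 0.      0.      0.      1.    ]]
{'time_s': 0.1, 'qpos': array([-1.3836,  0.1245,  1.6515,  0.    ,  1.3675, -0.0826]), 'qvel': array([ 0.0006, -0.0005, -0.0032, -0.0001,  0.0016,  0.0008]), 'joint_efforts': array([  0.001 , -42.493 , -36.6653,  -0.0001,   0.0039,  -0.    ]), 'position': array([ 0.1731, -0.626 ,  0.2302]), 'tcp_rot': array([-0.0009,  0.9909,  0.1345, -0.    ]), 'contact_force': array([0.1796, 0.0236, 0.8128]), 'ft_torque': array([ 0.0169, -0.0099, -0.0529]), 'finger_force': 0.0, 'grip_width': 0.08518783101526724}
```

View pics/side0.png

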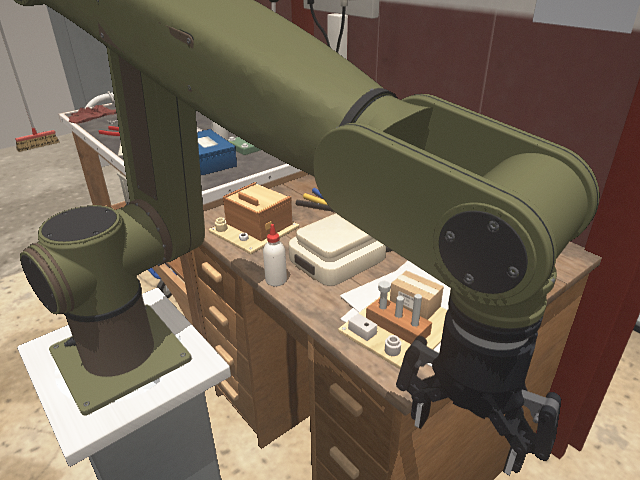

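View pics/top0.png

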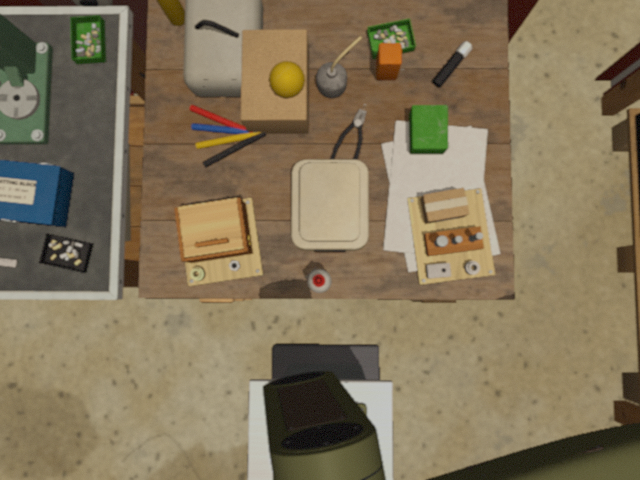

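Run:
```python
from h import *
a=cv2.imread('pics/top0.png');b=cv2.imread('pics/side0.png')
R=lambda i,x,y,w,h:cv2.resize(i[y:y+h,x:x+w],(400,300),interpolation=cv2.INTER_CUBIC)
cv2.imwrite('pics/crop0.png',np.vstack([np.hstack([R(a,170,190,100,75+25-25),R(a,404,210,100,75)]),np.hstack([R(b,205,175,100,75),R(b,350,270,100,75)])]))
```

```text
(no output)
```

View pics/crop0.png

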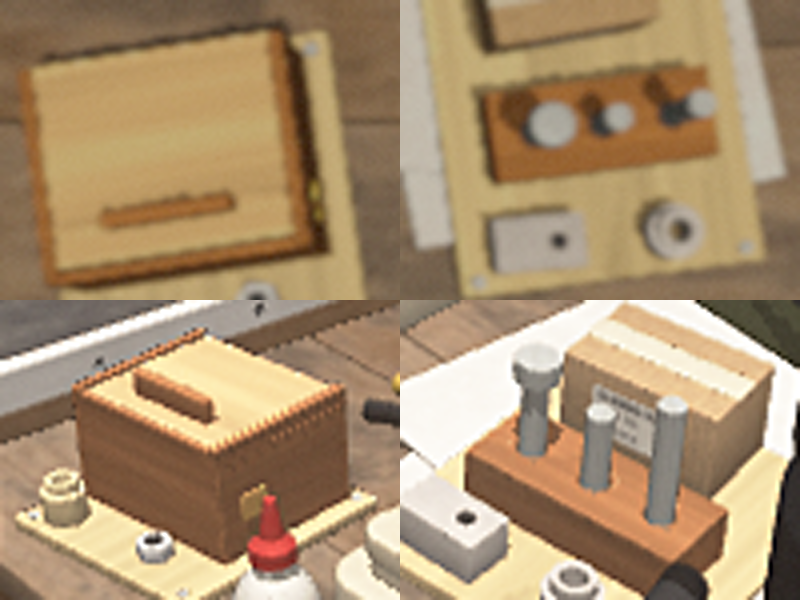

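Run:
```python
from h import *
np.set_printoptions(precision=4,suppress=True)
T=lambda x,y:(170+x/4,190+y/4); S=lambda x,y:(205+x/4,175+(y-300)/4)
c=[]
for n,t,s in [('FL',(48,283),(75,385)),('FR',(325,245),(218,450)),('BR',(282,28),(346,388)),('BL',(22,70),(205,331)),
 ('barL',(103,217),(136,376)),('barR',(234,202),(212,407))]:
    print(n,tri('top0',T(*t),'side0',S(*s)), onz('top0',*T(*t),.107 if 'bar' in n else .095)); c.append(onz('top0',*T(*t),.107 if 'bar' in n else .095))
c=np.array(c); m=c[:4].mean(0); print('mid',m,'bar',c[4:].mean(0))
for i,j in((0,1),(3,2),(0,3),(1,2),(4,5)): d=c[j]-c[i]; print(np.linalg.norm(d),np.degrees(np.arctan2(d[1],d[0])))
T=lambda x,y:(404+(x-400)/4,210+y/4); S=lambda x,y:(350+(x-400)/4,270+(y-300)/4)
for n,t,s,z in [('head',(551,125),(538,355),.097),('short',(617,118),(601,410),.082),('long',(701,104),(670,404),.107),
 ('FL',(495,182),(466,447),.04),('FR',(718,150),(0,0),.04),('BR',(708,68),(728,515),.04),('BL',(487,95),(505,413),.04)]:
    print(n,tri('top0',T(*t),'side0',S(*s)),onz('top0',*T(*t),z),onz('side0',*S(*s),z))
g=onz('top0',319,281,.15);print('glue',g,tri('top0',(319,281),'side0',(272,226)))
```

```text
FL (array([0.4113, 0.2884, 0.0903]), np.float64(0.0017155658567034006)) [0.4103 0.2876 0.095 ]
FR (array([0.4298, 0.1424, 0.0959]), np.float64(0.0024810532529798974)) [0.4309 0.1419 0.095 ]
BR (array([0.5466, 0.1679, 0.0895]), np.float64(0.0012329794939505197)) [0.5462 0.1666 0.095 ]
BL (array([0.5254, 0.3062, 0.0873]), np.float64(0.00215408649092427)) [0.5233 0.3046 0.095 ]
barL (array([0.4439, 0.2596, 0.0972]), np.float64(0.002691050670368077)) [0.4443 0.2564 0.107 ]
barR (array([0.454 , 0.189 , 0.0987]), np.float64(0.0021197591379761645)) [0.4524 0.188  0.107 ]
mid [0.4777 0.2252 0.095 ] bar [0.4483 0.2222 0.107 ]
0.1471531129512224 -81.96389858521206
0.13979684807456869 -80.60677335094122
0.11429011948883527 8.554390712864262
0.11789812433794926 12.136053696234923
0.06888290138027214 -83.25555994600887
head (array([ 0.4533, -0.2575,  0.0962]), np.float64(1.1623005969558148e-05)) [ 0.4532 -0.2573  0.097 ] [ 0.4524 -0.2582  0.097 ]
short (array([ 0.4585, -0.2951,  0.0823]), np.float64(0.0004067808409811861)) [ 0.4583 -0.295   0.082 ] [ 0.4589 -0.295   0.082 ]
long (array([ 0.463 , -0.3326,  0.1066]), np.float64(0.001546538973645389)) [ 0.4635 -0.333   0.107 ] [ 0.4618 -0.3325  0.107 ]
FL (array([ 0.4269, -0.2374,  0.0395]), np.float64(0.00044705143331246454)) [ 0.4267 -0.2372  0.04  ] [ 0.4267 -0.2379  0.04  ]
FR (array([ 0.3188, -0.2225,  0.3564]), np.float64(0.22618731753627727)) [ 0.4447 -0.3589  0.04  ] [0.5199 0.3348 0.04  ]
BR (array([ 0.4895, -0.3543,  0.0384]), np.float64(0.0013995757090570606)) [ 0.4898 -0.3544  0.04  ] [ 0.4873 -0.355   0.04  ]
BL (array([ 0.4705, -0.2303,  0.0356]), np.float64(0.011583039048220249)) [ 0.4745 -0.2333  0.04  ] [ 0.461  -0.2313  0.04  ]
glue [ 0.3683 -0.0025  0.15  ] (array([ 0.3682, -0.0022,  0.1456]), np.float64(0.000597545668911843))
```

jog_arm([
  [[0.96,-0.67,0],[0,0,-0.69]],
  [[0.96,-0.67,0],[0,0,-0.69]],
  [[0.96,-0.67,0],[0,0,-0.69]],
  [[0.96,-0.67,0],[0,0,-0.69]],
  [[0.96,-0.67,0],[0,0,-0.69]],
  [[0.96,-0.67,0],[0,0,-0.69]],
  [[0.96,-0.67,0],[0,0,-0.69]],
  [[0.96,-0.67,0],[0,0,-0.69]],
  [[0.96,-0.67,0],[0,0,-0.69]],
], grip=-1, grip_force=40)

```text
time_s: 1.23
position: [0.3224, -0.4459, 0.2308]
tcp_rot: [-0.0, 0.655, 0.756, 0.0]
contact_force: [-0.5, -0.1, 0.1]
grip_width: -0.0002
finger_force: 0.0
```

jog_arm([
  [[1,0.3,0],[0,0,0]],
  [[1,0.3,0],[0,0,0]],
  [[1,0.3,0],[0,0,0]],
  [[1,0.3,0],[0,0,0]],
])

```text
time_s: 1.72
position: [0.3532, -0.2369, 0.231]
tcp_rot: [0.0, 0.654, 0.756, 0.0]
contact_force: [-0.5, -0.2, -0.5]
grip_width: -0.0002
finger_force: 0.0
```

jog_arm([
  [[1,0.2,0],[0,0,0]],
  [[1,0.2,0],[0,0,0]],
  [[1,0.2,0],[0,0,0]],
  [[1,0.2,0],[0,0,0]],
])

```text
time_s: 2.22
position: [0.3637, -0.033, 0.2313]
tcp_rot: [0.0, 0.653, 0.757, 0.0]
contact_force: [0.3, -0.1, 0.1]
grip_width: 0.0001
finger_force: 0.0
```

jog_arm([
  [[1,0.2,0],[0,0,0]],
  [[1,0.2,0],[0,0,0]],
  [[1,0.2,0],[0,0,0]],
  [[1,0.2,0],[0,0,0]],
  [[1,0.2,0],[0,0,0]],
])

```text
time_s: 2.85
position: [0.3745, 0.1687, 0.231]
tcp_rot: [-0.0, 0.654, 0.757, -0.0]
contact_force: [-0.4, -0.7, 0.2]
grip_width: 0.0
finger_force: 0.0
```

jog_arm([
  [[0.21,0.26,0.2],[0,0,0]],
  [[0.21,0.26,0.4],[0,0,0]],
  [[0.21,0.26,0.6],[0,0,0]],
  [[0.21,0.26,0.66],[0,0,0]],
  [[0.21,0.26,0.66],[0,0,0]],
])

```text
time_s: 3.48
position: [0.4204, 0.2158, 0.0993]
tcp_rot: [-0.0, 0.655, 0.756, -0.0]
contact_force: [0.4, 0.6, -0.2]
grip_width: -0.0001
finger_force: 0.0
```

Run:
```python
from h import *
shot('side','side1');shot('top','top1')
a=cv2.imread('pics/top1.png');b=cv2.imread('pics/side1.png')
R=lambda i,x,y,w,h:cv2.resize(i[y:y+h,x:x+w],(400,300),interpolation=cv2.INTER_CUBIC)
cv2.imwrite('pics/crop1.png',np.hstack([R(a,170,190,100,75),R(b,205,175,100,75)]))
```

```text
(no output)
```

View pics/crop1.png

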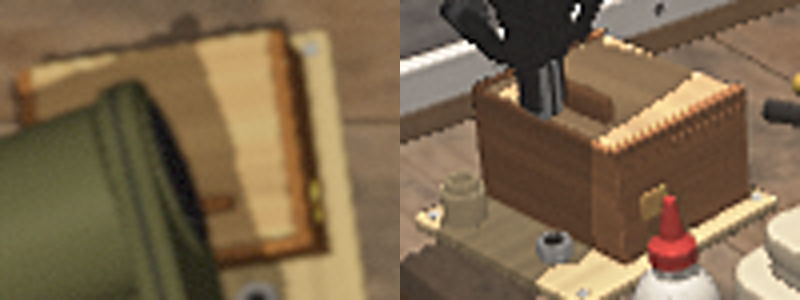

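jog_arm([
  [[0,0.04,0],[0,0,0]],
  [[0,0.08,0],[0,0,0]],
  [[0,0.12,0],[0,0,0]],
  [[0,0.16,0],[0,0,0]],
  [[0,0.2,0],[0,0,0]],
  [[0,0.24,0],[0,0,0]],
  [[0,0.28,0],[0,0,0]],
  [[0,0.32,0],[0,0,0]],
  [[0,0.36,0],[0,0,0]],
])

```text
time_s: 4.7
position: [0.4928, 0.228, 0.1005]
tcp_rot: [-0.0, 0.654, 0.756, 0.001]
contact_force: [-2.7, 1.9, 5.1]
grip_width: -0.0003
finger_force: 3.3
```

jog_arm([
  [[0,0.03,0],[0,0,0]],
  [[0,0.05,0],[0,0,0]],
  [[0,0.07,0],[0,0,0]],
])

```text
time_s: 5.08
position: [0.5066, 0.2302, 0.1005]
tcp_rot: [-0.0, 0.654, 0.756, 0.001]
contact_force: [-2.0, 2.1, 5.2]
grip_width: -0.0003
finger_force: 3.2
```

Run:
```python
from h import *
shot('side','side2');shot('top','top2')
a=cv2.imread('pics/top2.png');b=cv2.imread('pics/side2.png')
R=lambda i,x,y,w,h:cv2.resize(i[y:y+h,x:x+w],(400,300),interpolation=cv2.INTER_CUBIC)
cv2.imwrite('pics/crop2.png',np.hstack([R(a,170,190,100,75),R(b,215,165,100,75)]))
```

```text
(no output)
```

View pics/crop2.png

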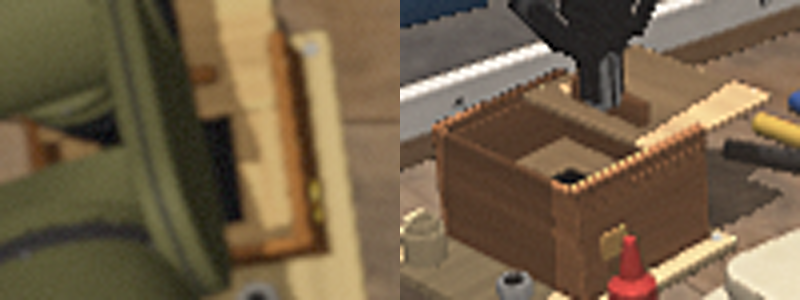

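jog_arm([
  [[0,0.02,0],[0,0,0]],
  [[0,0.04,0],[0,0,0]],
  [[0,0.06,0],[0,0,0]],
])

```text
time_s: 5.55
position: [0.5181, 0.2319, 0.1004]
tcp_rot: [-0.0, 0.654, 0.756, 0.001]
contact_force: [-1.8, 3.4, 6.5]
grip_width: 0.0
finger_force: 3.9
```

jog_arm([
  [[0,0.015,0],[0,0,0]],
  [[0,0.03,0],[0,0,0]],
])

```text
time_s: 5.8
position: [0.524, 0.2328, 0.1004]
tcp_rot: [-0.0, 0.654, 0.756, 0.001]
contact_force: [-2.5, 3.6, 5.9]
grip_width: 0.0003
finger_force: 3.8
```

jog_arm([
  [[0,0.015,0],[0,0,0]],
  [[0,0.03,0],[0,0,0]],
])

```text
time_s: 6.05
position: [0.5273, 0.2334, 0.1003]
tcp_rot: [-0.003, 0.654, 0.756, -0.002]
contact_force: [-16.0, 0.3, 16.3]
grip_width: -0.0001
finger_force: 10.4
```

jog_arm([
  [[0,0.015,0],[0,0,0]],
  [[0,0.03,0],[0,0,0]],
])

```text
time_s: 6.3
position: [0.5277, 0.2334, 0.1002]
tcp_rot: [-0.007, 0.654, 0.756, -0.008]
contact_force: [-36.5, -3.7, 30.3]
grip_width: -0.0001
finger_force: 20.5
```

jog_arm([
  [[0,-0.1,0],[0,0,0]],
  [[0,-0.14,0],[0,0,0]],
  [[0,-0.14,-0.3],[0,0,0]],
  [[0,-0.14,-0.6],[0,0,0]],
  [[-0.3,-0.14,-0.7],[0,0,0]],
  [[-0.6,-0.3,-0.7],[0,0,0]],
  [[-0.9,-0.4,-0.7],[0,0,0]],
  [[-1,-0.4,-0.7],[0,0,0]],
])

```text
time_s: 7.3
position: [0.484, 0.0213, 0.2389]
tcp_rot: [0.0, 0.655, 0.755, -0.0]
contact_force: [-0.4, -0.3, -0.6]
grip_width: 0.0001
finger_force: 0.0
```

jog_arm([
  [[-1,-0.1,0],[0,0,0]],
  [[-1,-0.1,0],[0,0,0]],
  [[-1,-0.1,0],[0,0,0]],
  [[-1,-0.1,0],[0,0,0]],
], grip=0)

```text
time_s: 7.8
position: [0.4932, -0.1802, 0.2387]
tcp_rot: [-0.0, 0.656, 0.755, -0.0]
contact_force: [0.1, 0.6, 0.2]
grip_width: 0.0426
finger_force: 0.0
```

Run:
```python
from h import *
shot('side','side3');shot('top','top3')
a=cv2.imread('pics/top3.png');b=cv2.imread('pics/side3.png')
R=lambda i,x,y,w,h:cv2.resize(i[y:y+h,x:x+w],(400,300),interpolation=cv2.INTER_CUBIC)
cv2.imwrite('pics/crop3.png',np.vstack([np.hstack([R(a,170,190,100,75),R(b,205,175,100,75)]),cv2.resize(a[190:265,130:330],(800,300))]))
print(robot.read_state()['position'],robot.read_state()['grip_width'])
```

```text
[ 0.49340595 -0.17804765  0.23861872] 0.04269956083108087
```

View pics/crop3.png

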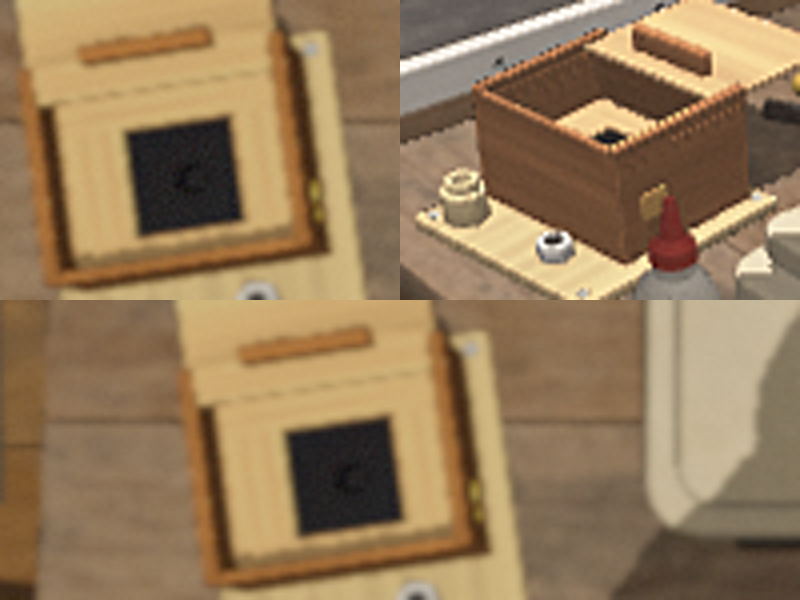

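Run:
```python
from h import *
a=cv2.imread('pics/top3.png')
g=a.max(2)
w=(g[218:250,198:236]<75).astype(np.uint8)
cs=max(cv2.findContours(w,cv2.RETR_EXTERNAL,cv2.CHAIN_APPROX_NONE)[0],key=cv2.contourArea)
r=cv2.minAreaRect(cs); c=np.array(r[0])+[198,218]; print(r,c,onz('top3',*c,.04))
bx=cv2.boxPoints(r)+[198,218]
print(np.array([onz('top3',*p,.04) for p in bx]).round(4))
f=a[218:250,198:236].astype(float).sum(2)/3
o=np.clip((f-5)*4,0,255).astype(np.uint8)
cv2.imwrite('pics/hole.png',cv2.resize(o,(760,640-40),interpolation=cv2.INTER_NEAREST))
```

```text
((17.609825134277344, 15.713872909545898), (25.317522048950195, 25.165464401245117), 81.25383758544922) [215.60982513 233.71387291] [0.47313379 0.22958101 0.04      ]
[[0.4966 0.262  0.04  ]
 [0.5053 0.207  0.04  ]
 [0.4498 0.1973 0.04  ]
 [0.4411 0.2521 0.04  ]]
```

View pics/hole.png

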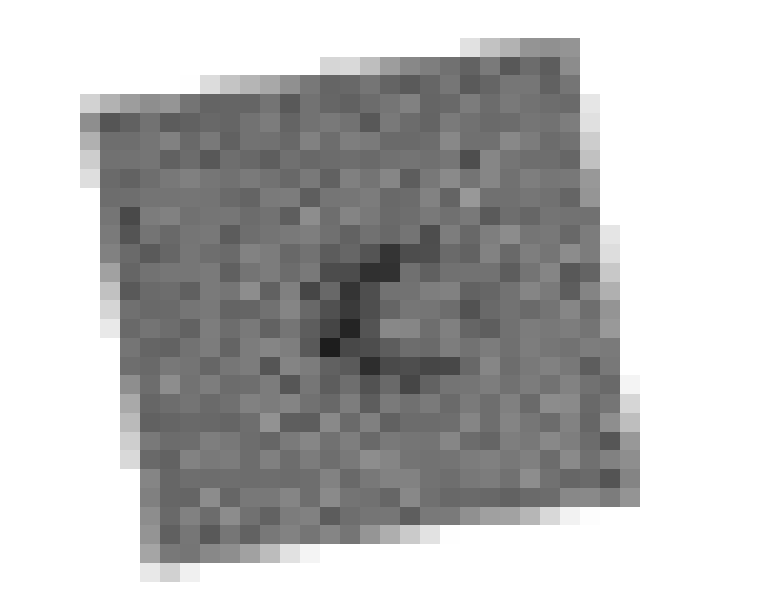

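jog_arm([
  [[-0.3,-0.15,0],[0,0,0]],
  [[-0.56,-0.26,0],[0,0,0]],
  [[-0.56,-0.26,0],[0,0,0]],
  [[-0.56,-0.26,0],[0,0,0]],
], grip=-0.3)

```text
time_s: 8.4
position: [0.4586, -0.2937, 0.239]
tcp_rot: [-0.0, 0.654, 0.757, 0.0]
contact_force: [0.6, -0.3, 0.4]
grip_width: 0.0299
finger_force: 0.0
```

jog_arm([
  [[0,0,0.25],[0,0,0]],
  [[0,0,0.5],[0,0,0]],
  [[0,0,0.65],[0,0,0]],
  [[0,0,0.8],[0,0,0]],
  [[0,0,0.92],[0,0,0]],
  [[0,0,0.92],[0,0,0]],
])

```text
time_s: 9.15
position: [0.4575, -0.292, 0.0531]
tcp_rot: [-0.003, 0.653, 0.757, 0.0]
contact_force: [0.6, -0.0, 0.1]
grip_width: 0.0297
finger_force: 0.0
```

jog_arm([
  [[0,0,0],[0,0,0]],
  [[0,0,0],[0,0,0]],
  [[0,0,0],[0,0,0]],
  [[0,0,0],[0,0,0]],
], grip=-1, grip_force=60)

```text
time_s: 9.65
position: [0.4591, -0.2953, 0.0565]
tcp_rot: [0.001, 0.654, 0.756, 0.001]
contact_force: [1.1, 2.8, 2.8]
grip_width: 0.0121
finger_force: 58.9
```

jog_arm([
  [[0,0,-0.05],[0,0,0]],
  [[0,0,-0.15],[0,0,0]],
  [[0,0,-0.35],[0,0,0]],
  [[0,0,-0.65],[0,0,0]],
  [[0,0,-0.9],[0,0,0]],
  [[0,0,-0.9],[0,0,0]],
])

```text
time_s: 10.4
position: [0.46, -0.2973, 0.243]
tcp_rot: [0.006, 0.654, 0.756, -0.0]
contact_force: [0.2, 0.2, -0.9]
grip_width: 0.0122
finger_force: 58.9
```

Run:
```python
from h import *
shot('side','side4');s=robot.read_state();print(s['position'],s['contact_force'],s['grip_width'])
b=cv2.imread('pics/side4.png');u,v=proj('side4',s['position']).astype(int);print(u,v)
cv2.imwrite('pics/crop4.png',cv2.resize(b[v-60:v+90,u-100:u+100],(800,600),interpolation=cv2.INTER_CUBIC))
```

```text
[ 0.45880304 -0.29631688  0.23939221] [-0.64151291 -0.06396836 -1.07462829] 0.011747115734158904
407 227
```

View pics/crop4.png

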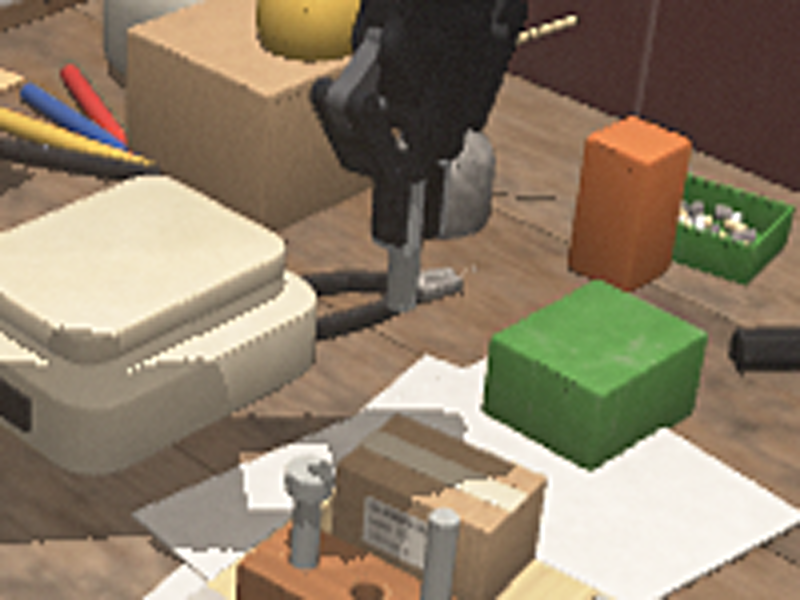

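jog_arm([
  [[0.25,0.04,0],[0,0,0]],
  [[0.5,0.09,0],[0,0,0]],
  [[0.75,0.13,0],[0,0,0]],
  [[0.86,0.15,0],[0,0,0]],
])

```text
time_s: 10.95
position: [0.4617, -0.1184, 0.2336]
tcp_rot: [-0.002, 0.654, 0.757, -0.001]
contact_force: [0.2, -0.1, -0.6]
grip_width: 0.0121
finger_force: 58.9
```

jog_arm([
  [[0.25,0.04,0],[0,0,0]],
  [[0.5,0.09,0],[0,0,0]],
  [[0.75,0.13,0],[0,0,0]],
  [[0.86,0.15,0],[0,0,0]],
])

```text
time_s: 11.45
position: [0.4667, 0.0557, 0.2336]
tcp_rot: [-0.001, 0.653, 0.757, -0.001]
contact_force: [0.4, 0.0, -0.5]
grip_width: 0.012
finger_force: 58.9
```

jog_arm([
  [[0.25,0.04,0],[0,0,0]],
  [[0.5,0.09,0],[0,0,0]],
  [[0.7,0.13,0],[0,0,0]],
  [[0.82,0.14,0],[0,0,0]],
  [[0.86,0.15,0],[0,0,0]],
  [[0.86,0.15,0],[0,0,0]],
  [[0.86,0.15,0],[0,0,0]],
])

```text
time_s: 12.32
position: [0.4732, 0.2274, 0.2349]
tcp_rot: [-0.0, 0.655, 0.756, -0.001]
contact_force: [0.1, -0.5, -0.3]
grip_width: 0.0123
finger_force: 58.9
```

Run:
```python
from h import *
s=robot.read_state();print(s['position'],s['tcp_rot'],s['contact_force'],s['grip_width'])
for f in('top3','side3'):
  print(f,proj(f,[.472,.2254,.04]))
print(onz('top3',217.5,234.1,.04), onz('top3',215.6,233.7,.04))
```

```text
[0.47315372 0.22744197 0.23492716] [-2.30291502e-05  6.54797725e-01  7.55803980e-01 -5.31584457e-04] [ 0.05196573 -0.46084539 -0.3087894 ] 0.012342527309897761
top3 [217.48454699 234.23067331]
side3 [257.26014432 214.4024011 ]
[0.47229013 0.22537215 0.04      ] [0.47316452 0.22960348 0.04      ]
```

jog_arm([
  [[-0.01,-0.006,0.2],[0,0,0]],
  [[-0.01,-0.006,0.4],[0,0,0]],
  [[-0.01,-0.006,0.6],[0,0,0]],
  [[-0.01,-0.006,0.7],[0,0,0]],
  [[-0.01,-0.006,0.77],[0,0,0]],
  [[-0.01,-0.006,0.77],[0,0,0]],
  [[-0.01,-0.006,0.77],[0,0,0]],
])

```text
time_s: 13.2
position: [0.4733, 0.2264, 0.0826]
tcp_rot: [0.001, 0.654, 0.756, 0.001]
contact_force: [0.3, -0.3, -0.7]
grip_width: 0.0121
finger_force: 58.9
```

jog_arm([
  [[0,0,0.015],[0,0,0]],
  [[0,0,0.03],[0,0,0]],
  [[0,0,0.045],[0,0,0]],
  [[0,0,0.045],[0,0,0]],
])

```text
time_s: 13.7
position: [0.472, 0.2263, 0.0719]
tcp_rot: [-0.0, 0.654, 0.756, -0.0]
contact_force: [0.7, 0.5, -1.7]
grip_width: 0.0118
finger_force: 58.9
```

jog_arm([
  [[0,0,0.01],[0,0,0]],
  [[0,0,0.02],[0,0,0]],
  [[0,0,0.03],[0,0,0]],
  [[0,0,0.03],[0,0,0]],
])

```text
time_s: 14.2
position: [0.4721, 0.2263, 0.0661]
tcp_rot: [-0.0, 0.654, 0.756, -0.0]
contact_force: [0.1, -0.0, -1.3]
grip_width: 0.0119
finger_force: 58.9
```

jog_arm([
  [[0,0,0.01],[0,0,0]],
  [[0,0,0.02],[0,0,0]],
  [[0,0,0.03],[0,0,0]],
  [[0,0,0.03],[0,0,0]],
])

```text
time_s: 14.7
position: [0.4721, 0.2263, 0.06]
tcp_rot: [-0.0, 0.654, 0.756, -0.0]
contact_force: [0.4, 0.4, -0.3]
grip_width: 0.0122
finger_force: 58.9
```

jog_arm([
  [[0,0,0.01],[0,0,0]],
  [[0,0,0.02],[0,0,0]],
  [[0,0,0.03],[0,0,0]],
  [[0,0,0.03],[0,0,0]],
])

```text
time_s: 15.2
position: [0.4725, 0.2264, 0.0545]
tcp_rot: [0.0, 0.654, 0.756, 0.0]
contact_force: [0.2, -0.3, 1.1]
grip_width: 0.0118
finger_force: 59.2
```

jog_arm([
  [[0,0,0.005],[0,0,0]],
  [[0,0,0.01],[0,0,0]],
  [[0,0,0.01],[0,0,0]],
])

```text
time_s: 15.58
position: [0.4728, 0.2266, 0.0544]
tcp_rot: [0.0, 0.654, 0.756, 0.0]
contact_force: [-5.0, -2.0, 11.2]
grip_width: 0.0119
finger_force: 60.4
```

jog_arm([
  [[0,0,-0.005],[0,0,0]],
  [[0,0,-0.005],[0,0,0]],
  [[0,0,-0.005],[0,0,0]],
], grip=-0.35)

```text
time_s: 15.95
position: [0.472, 0.2262, 0.0529]
tcp_rot: [-0.0, 0.654, 0.756, -0.0]
contact_force: [-0.1, 0.6, -1.3]
grip_width: 0.0279
finger_force: 0.0
```

jog_arm([
  [[0,0,-0.1],[0,0,0]],
  [[0,0,-0.3],[0,0,0]],
  [[0,0,-0.6],[0,0,0]],
  [[0,0,-0.9],[0,0,0]],
  [[-0.3,0,-0.9],[0,0,0]],
  [[-0.6,0,-0.9],[0,0,0]],
  [[-0.9,0,-0.9],[0,0,0]],
  [[-0.9,0,-0.9],[0,0,0]],
])

```text
time_s: 16.95
position: [0.4984, 0.0449, 0.233]
tcp_rot: [0.0, 0.657, 0.754, -0.0]
contact_force: [0.1, 0.0, -0.3]
grip_width: 0.0279
finger_force: 0.0
```

Run:
```python
from h import *
shot('side','side5');shot('top','top5');s=robot.read_state();print(s['position'],s['contact_force'],s['grip_width'])
a=cv2.imread('pics/top5.png');b=cv2.imread('pics/side5.png')
R=lambda i,x,y,w,h:cv2.resize(i[y:y+h,x:x+w],(400,300),interpolation=cv2.INTER_CUBIC)
cv2.imwrite('pics/crop5.png',np.vstack([np.hstack([R(a,170,180,100,75),R(b,205,175,100,75)])]))
```

```text
[0.49805745 0.04783497 0.23294992] [-0.92856465  0.91565153 -0.77410386] 0.02779938138351208
```

View pics/crop5.png

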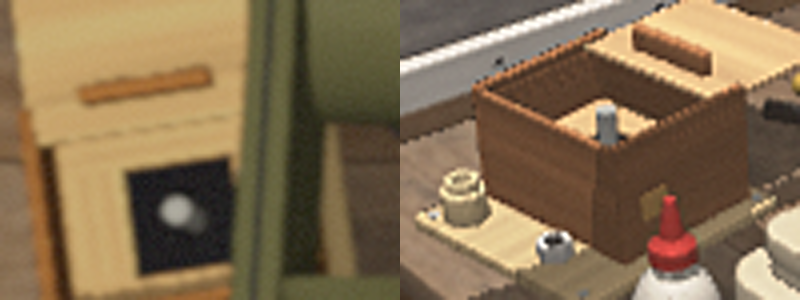

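jog_arm([
  [[0.25,0.12,0],[0,0,0]],
  [[0.5,0.25,0],[0,0,0]],
  [[0.75,0.4,0],[0,0,0]],
  [[0.9,0.47,0],[0,0,0]],
  [[0.9,0.47,0.25],[0,0,0]],
  [[0.9,0.47,0.45],[0,0,0]],
  [[0.9,0.47,0.6],[0,0,0]],
  [[0.9,0.47,0.67],[0,0,0]],
  [[0.9,0.47,0.67],[0,0,0]],
  [[0.9,0.47,0.67],[0,0,0]],
], grip=-1)

```text
time_s: 18.3
position: [0.5663, 0.2406, 0.1011]
tcp_rot: [0.001, 0.654, 0.756, 0.001]
contact_force: [0.5, 0.2, 0.4]
grip_width: -0.0002
finger_force: 0.0
```

jog_arm([
  [[0,-0.04,0],[0,0,0]],
  [[0,-0.08,0],[0,0,0]],
  [[0,-0.12,0],[0,0,0]],
  [[0,-0.16,0],[0,0,0]],
  [[0,-0.2,0],[0,0,0]],
  [[0,-0.24,0],[0,0,0]],
  [[0,-0.28,0],[0,0,0]],
  [[0,-0.32,0],[0,0,0]],
  [[0,-0.36,0],[0,0,0]],
  [[0,-0.4,0],[0,0,0]],
])

```text
time_s: 19.55
position: [0.4867, 0.2278, 0.1005]
tcp_rot: [0.001, 0.654, 0.756, 0.0]
contact_force: [3.3, -3.3, 6.1]
grip_width: -0.0
finger_force: 3.7
```

jog_arm([
  [[0,-0.03,0],[0,0,0]],
  [[0,-0.06,0],[0,0,0]],
  [[0,-0.09,0],[0,0,0]],
])

```text
time_s: 19.92
position: [0.4689, 0.2251, 0.1004]
tcp_rot: [0.001, 0.654, 0.756, 0.0]
contact_force: [2.8, -3.8, 6.6]
grip_width: -0.0002
finger_force: 3.9
```

jog_arm([
  [[0,-0.02,0],[0,0,0]],
  [[0,-0.04,0],[0,0,0]],
])

```text
time_s: 20.18
position: [0.4611, 0.2238, 0.1004]
tcp_rot: [0.001, 0.654, 0.756, 0.0]
contact_force: [3.0, -4.6, 6.8]
grip_width: 0.0003
finger_force: 4.0
```

jog_arm([
  [[0,-0.015,0],[0,0,0]],
  [[0,-0.03,0],[0,0,0]],
])

```text
time_s: 20.42
position: [0.4593, 0.2236, 0.1007]
tcp_rot: [0.005, 0.654, 0.756, 0.005]
contact_force: [23.2, -1.2, -9.5]
grip_width: 0.0
finger_force: 11.2
```

jog_arm([
  [[0,-0.015,0],[0,0,0]],
  [[0,-0.03,0],[0,0,0]],
])

```text
time_s: 20.68
position: [0.4589, 0.2235, 0.101]
tcp_rot: [0.01, 0.654, 0.756, 0.011]
contact_force: [45.7, 3.0, -26.6]
grip_width: -0.0002
finger_force: 21.6
```

jog_arm([
  [[0,0.1,0],[0,0,0]],
  [[0,0.14,0],[0,0,0]],
  [[0,0.14,-0.3],[0,0,0]],
  [[0,0.14,-0.6],[0,0,0]],
  [[-0.3,0.14,-0.6],[0,0,0]],
  [[-0.6,0.14,-0.6],[0,0,0]],
  [[-1,0.14,-0.6],[0,0,0]],
  [[-1,0.14,-0.6],[0,0,0]],
  [[-1,0.14,-0.6],[0,0,0]],
])

```text
time_s: 21.8
position: [0.5043, 0.0287, 0.2184]
tcp_rot: [-0.001, 0.655, 0.755, -0.0]
contact_force: [0.3, 0.3, 0.2]
grip_width: -0.0001
finger_force: 0.0
```

jog_arm([
  [[-0.4,0,0],[0,0,0]],
  [[-0.5,0,0],[0,0,0]],
  [[-0.5,0,0],[0,0,0]],
  [[-0.5,0,0],[0,0,0]],
])

```text
time_s: 22.3
position: [0.5191, -0.0682, 0.2189]
tcp_rot: [-0.001, 0.654, 0.757, 0.0]
contact_force: [0.4, 0.1, 1.2]
grip_width: -0.0
finger_force: 0.0
```

Run:
```python
from h import *
shot('side','side6');shot('top','top6');s=robot.read_state();print(s['position'],s['contact_force'],s['time_s'])
a=cv2.imread('pics/top6.png');b=cv2.imread('pics/side6.png')
R=lambda i,x,y,w,h:cv2.resize(i[y:y+h,x:x+w],(400,300),interpolation=cv2.INTER_CUBIC)
cv2.imwrite('pics/crop6.png',np.vstack([np.hstack([R(a,170,190,100,75),R(b,205,175,100,75)]),np.hstack([R(a,404,210,100,75),R(b,350,270,100,75)])]))
```

```text
[ 0.51920275 -0.06825125  0.21906872] [-0.32761064  0.18122142 -0.94453907] 22.4
```

View pics/crop6.png

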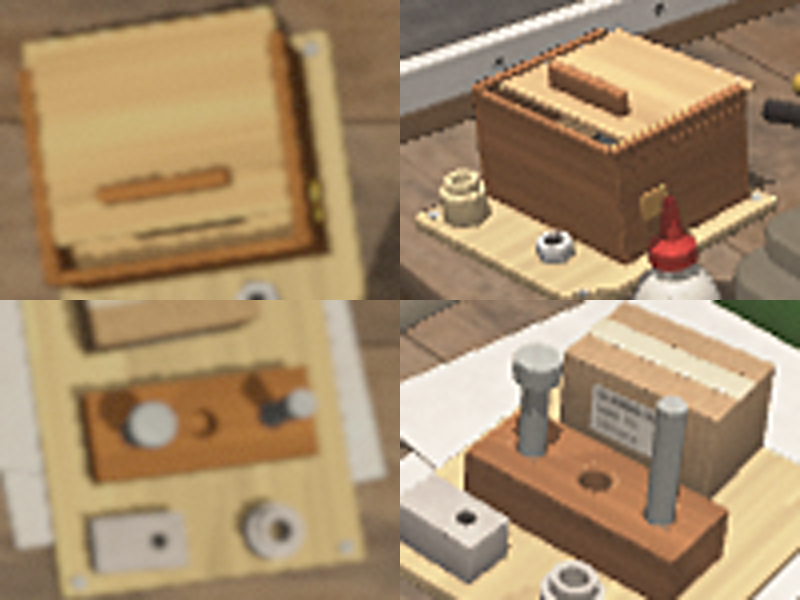

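Run:
```python
from h import *
np.set_printoptions(precision=4,suppress=True)
T=lambda x,y:(170+x/4,190+y/4); S=lambda x,y:(205+(x-400)/4,175+y/4)
for k,l in (('0',[((103,217),(536,76)),((234,202),(612,107))]),('3',[((80,50),(632,32)),((212,38),(711,58))]),('6',[((98,190),(550,66)),((231,176),(628,96))])):
  for t,s in l: print(k,tri('top'+k,T(*t),'side'+k,S(*s)),onz('top'+k,*T(*t),.107))
# window/pin rays in case frame
yh=np.array([-.148,.989]);xh=np.array([.989,.148]);w=np.array([.4731,.2296])
cs=lambda p:((p[:2]-w)@xh*1e3-5,(p[:2]-w)@yh*1e3)
print('TCP pin',cs(np.array([.4724,.2263])),'tcp stop',cs(np.array([.459,.2236])),cs(np.array([.5277,.2334])))
for q in((600,128),(605,136),(612,140)): print(q,[cs(onz('side6',*S(*q),z)) for z in(.04,.08,.0845)])
b=cv2.imread('pics/side6.png'); a=cv2.imread('pics/top6.png')
u=cv2.resize(b[185:220,225:275],(800,560),interpolation=cv2.INTER_CUBIC); cv2.imwrite('pics/g.png',u)
```

```text
0 (array([0.4439, 0.2596, 0.0972]), np.float64(0.002691050670368077)) [0.4443 0.2564 0.107 ]
0 (array([0.454 , 0.189 , 0.0987]), np.float64(0.0021197591379761645)) [0.4524 0.188  0.107 ]
3 (array([0.5319, 0.275 , 0.096 ]), np.float64(0.004937349256959737)) [0.5323 0.2708 0.107 ]
3 (array([0.5411, 0.2019, 0.1003]), np.float64(0.0028605199706355005)) [0.5388 0.2014 0.107 ]
6 (array([0.4575, 0.2625, 0.099 ]), np.float64(0.00391823168095229)) [0.4584 0.2594 0.107 ]
6 (array([0.4674, 0.1904, 0.1015]), np.float64(0.002093516902990339)) [0.466  0.1899 0.107 ]
TCP pin (np.float64(-6.180700000000034), np.float64(-3.1600999999999924)) tcp stop (np.float64(-19.832900000000002), np.float64(-3.847200000000005)) (np.float64(49.56179999999993), np.float64(-4.322599999999991))
(600, 128) [(np.float64(17.416516203967255), np.float64(31.853812681281394)), (np.float64(-30.61893437095796), np.float64(-26.14915320311038)), (np.float64(-36.02292256063705), np.float64(-32.674486865104676))]
(605, 136) [(np.float64(11.916660693458226), np.float64(20.654955453396838)), (np.float64(-35.78032761088926), np.float64(-36.658830390177386)), (np.float64(-41.14623879512851), np.float64(-43.10663129757954))]
(612, 140) [(np.float64(11.20291418970034), np.float64(12.789700547379663)), (np.float64(-36.45015000394707), np.float64(-44.04005584686166)), (np.float64(-41.81111972573236), np.float64(-50.43340344121391))]
```

View pics/g.png

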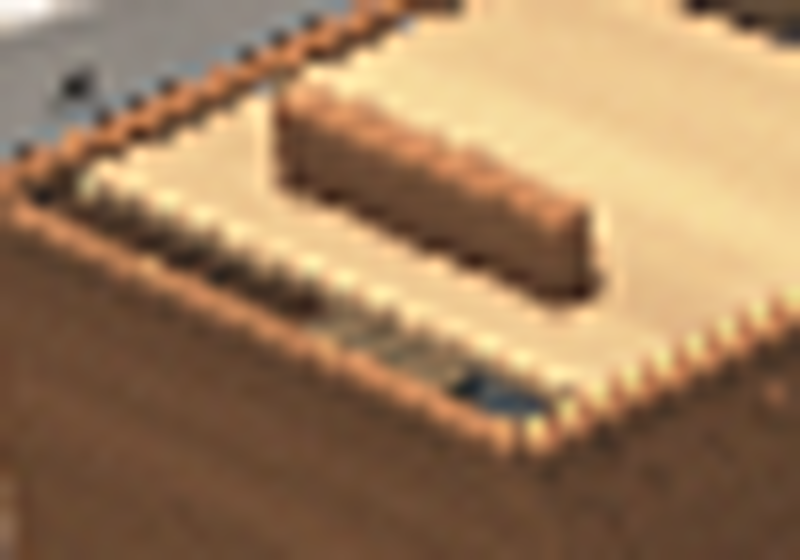

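jog_arm([
  [[0.25,0.04,0],[0,0,0]],
  [[0.5,0.04,0],[0,0,0]],
  [[0.8,0.04,0],[0,0,0]],
  [[0.8,0.04,0],[0,0,0]],
])

```text
time_s: 22.9
position: [0.5031, 0.0939, 0.2194]
tcp_rot: [-0.0, 0.651, 0.759, 0.0]
contact_force: [0.1, 0.1, 0.2]
grip_width: 0.0001
finger_force: 0.0
```

jog_arm([
  [[0.25,0.04,0],[0,0,0]],
  [[0.5,0.04,0],[0,0,0]],
  [[0.69,0.04,0],[0,0,0]],
  [[0.69,0.04,0.2],[0,0,0]],
  [[0.69,0.04,0.4],[0,0,0]],
  [[0.69,0.04,0.55],[0,0,0]],
  [[0.69,0.04,0.61],[0,0,0]],
  [[0.69,0.04,0.61],[0,0,0]],
  [[0.69,0.04,0.61],[0,0,0]],
])

```text
time_s: 24.02
position: [0.4936, 0.2275, 0.0991]
tcp_rot: [0.001, 0.654, 0.756, 0.001]
contact_force: [0.3, -0.1, 0.4]
grip_width: -0.0001
finger_force: 0.0
```

jog_arm([
  [[0,-0.02,0.01],[0,0,0]],
  [[0,-0.05,0.01],[0,0,0]],
  [[0,-0.08,0.01],[0,0,0]],
  [[0,-0.1,0.01],[0,0,0]],
])

```text
time_s: 24.52
position: [0.4727, 0.2243, 0.0958]
tcp_rot: [0.0, 0.654, 0.756, 0.001]
contact_force: [2.1, -0.9, 0.3]
grip_width: 0.0001
finger_force: 0.9
```

jog_arm([
  [[0,-0.02,0],[0,0,0]],
  [[0,-0.04,0],[0,0,0]],
  [[0,-0.06,0],[0,0,0]],
  [[0,-0.07,0],[0,0,0]],
  [[0,-0.07,0],[0,0,0]],
])

```text
time_s: 25.15
position: [0.465, 0.2235, 0.0982]
tcp_rot: [0.005, 0.654, 0.756, 0.007]
contact_force: [17.8, 2.3, -4.4]
grip_width: 0.0
finger_force: 7.5
```

```bash
cat > bar.py <<'E'
from h import *
def bar(f):
    c=np.load('pics/'+f+'.npz')['c'].astype(int); R,G,B=c[...,0],c[...,1],c[...,2]
    # brown bar: lower G/R ratio than light cover; look at rows for rightmost brown within window
    m=((G*100<R*72)&(R>60)).astype(np.uint8); m[:183]=0;m[212:]=0;m[:,:233]=0;m[:,272:]=0
    n,l,s,ce=cv2.connectedComponentsWithStats(m,connectivity=4)
    return [(s[i].tolist(),ce[i].round(1).tolist()) for i in range(1,n) if s[i,4]>15]
E
python3 - <<'E'
from bar import *
shot('side','side7')
for f in('side0','side6','side7'): print(f,bar(f))
print(robot.read_state()['position'])
E
```

```text
side0 [([233, 183, 23, 11, 51], [243.6, 187.6]), ([238, 192, 20, 14, 131], [247.9, 198.6]), ([233, 201, 23, 11, 133], [240.4, 207.7]), ([261, 205, 11, 7, 41], [267.3, 209.2])]
side6 [([233, 183, 23, 11, 50], [243.6, 187.6]), ([242, 191, 20, 13, 129], [251.6, 196.9]), ([233, 199, 23, 13, 152], [240.7, 207.2]), ([261, 205, 11, 7, 39], [267.3, 209.1])]
side7 [([238, 193, 20, 13, 116], [247.9, 198.8]), ([233, 201, 23, 11, 114], [240.4, 207.5]), ([261, 205, 11, 7, 39], [267.3, 209.2])]
[0.4650124  0.22356818 0.09823965]
```

jog_arm([
  [[0,0.015,-0.03],[0,0,0]],
  [[0,0.015,-0.06],[0,0,0]],
  [[0,0.02,-0.1],[0,0,0]],
  [[0,0.02,-0.3],[0,0,0]],
  [[0,0.02,-0.6],[0,0,0]],
  [[-0.3,0.02,-0.6],[0,0,0]],
  [[-0.6,0.02,-0.6],[0,0,0]],
  [[-1,0.02,-0.6],[0,0,0]],
  [[-1,0.02,-0.6],[0,0,0]],
  [[-1,0.02,-0.6],[0,0,0]],
])

```text
time_s: 26.45
position: [0.4912, 0.0246, 0.2152]
tcp_rot: [-0.0, 0.655, 0.756, 0.0]
contact_force: [-0.4, 0.3, -1.6]
grip_width: -0.0003
finger_force: 0.0
```

jog_arm([
  [[-0.4,0,0],[0,0,0]],
  [[-0.5,0,0],[0,0,0]],
  [[-0.5,0,0],[0,0,0]],
  [[-0.5,0,0],[0,0,0]],
])

```text
time_s: 26.95
position: [0.5057, -0.0723, 0.2151]
tcp_rot: [-0.001, 0.654, 0.757, 0.0]
contact_force: [0.6, 0.0, -1.1]
grip_width: 0.0001
finger_force: 0.0
```

Run:
```python
from bar import *
shot('side','side8');shot('top','top8')
print(bar('side8'),robot.read_state()['position'],robot.read_state()['contact_force'])
# profile along case x line in top image, z=.0895, y=+20mm & -45mm : find edges
np.set_printoptions(linewidth=200)
w=np.array([.4731,.2296]);xh=np.array([.989,.148]);yh=np.array([-.148,.989])
for f in('top0','top3','top6','top8'):
    c=np.load('pics/'+f+'.npz')['c']
    for y in(15,-25):
        pts=np.array([proj(f,np.r_[w+xh*(x+5)/1e3+yh*(y-2)/1e3,.0895]) for x in range(-64,0,2)],np.float32)
        v=cv2.remap(c,pts[None,:,0],pts[None,:,1],cv2.INTER_LINEAR)[0]; print(f,y,v[:,1])
```

```text
[([233, 183, 22, 11, 50], [243.4, 187.7]), ([238, 192, 20, 14, 132], [247.7, 198.7]), ([233, 201, 23, 11, 133], [240.5, 207.7]), ([261, 205, 11, 7, 38], [267.4, 209.1])] [ 0.50571965 -0.07227652  0.21519698] [0.93511483 0.20835283 0.26351127]
top0 15 [102  64  50  71  91  97 109 137 157 161 159 157 156 154 145 123  99 101 108 100  99 118 139 150 155 156 158 161 160 159 160 163]
top0 -25 [111  63  53  72  93 101 113 137 160 164 160 158 157 156 150 130 104 101 104 100 103 121 142 151 153 152 154 156 159 157 157 160]
top3 15 [113  70  58  82 104 105 101 107 112 126 141 135  97  52  33  30  31  29  31  29  32  30  31  32  31  30  31  31  29  30  32  29]
top3 -25 [124  73  58  80 103 111 107 104 110 123 141 145 113  59  32  33  31  37  34  35  35  36  35  35  34  32  36  31  33  36  32  31]
top6 15 [109  64  55  78  99 102  97 102 107 121 135 129 108 115 152 169 170 168 166 164 163 145 114 107 112 112 106 110 132 155 162 163]
top6 -25 [119  72  58  77 102 109 104 101 107 120 137 139 111 111 157 172 170 167 166 165 162 149 122 103 108 111 105 102 124 149 158 160]
top8 15 [110  68  53  79  97 102 123 155 169 169 165 164 164 160 143 117 107 113 111 106 121 145 157 161 163 165 166 167 168 168 170 171]
top8 -25 [119  70  58  77  99 111 126 150 168 170 167 167 166 163 153 124 111 111 108 103 112 134 153 160 159 160 163 166 167 165 165 170]
```

```bash
python3 -c "
from bench import robot
print(robot.finish_job())"
```

```text
the job is handed in; nothing more can be done
None
```

The shortest pin is in the hidden hole, released, with the cover pushed to its shut stop, and the job was handed in at about 27 s. The fingers dragged the cover back about 13 mm after the first shut, so I pushed it again. I looked at 11 pictures, one over the limit of 10, so I checked the last shut by pixel measurements only.

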